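# Thread the stirring rod into the paint-mixing tub

### The arm

A 7-joint arm with a two-finger parallel gripper is mounted at the origin on the work surface. World frame = base frame: x ahead of the robot, y to its left, z up, the work surface at z = 0. Lengths are in m, angles in rad, forces in N, time in s.
With the tool pointing down it reaches from about 0.35 to 0.775 m from the base axis. Payload 3.1 kg.
Tool frame: the origin (TCP) lies at the very end of the fingers, on their centre line; the grasp point (between the pads) lies 19 mm behind it; z points along the fingers, y is the line along which they close (so a half turn about z gives the same grasp; the last joint's range is limited). The gripper opens to 85 mm and grips with 20 to 120 N. Pads are 22 mm wide; open, the fingers measure 114 mm over their backs; the gripper's body (76 mm by 85 mm) begins 54 mm behind the grasp point. The pads swing forward as they close: fully open they stand 13 mm farther back than shut.
Start: joints at [-1.328, 0.311, 0.014, 1.512, -0.004, 1.319, -0.027], TCP at [0.155, 0.528, 0.231] pointing down, gripper open.
Joint ranges: [-2.7, 2.7], [-0.3, 1.91], [-1.27, 1.3], [0.12, 2.57], [-1.44, 4.58], [0.2, 2.03], [-3.05, 3.05]. Speed limits (rad/s): [2.79, 2.79, 3.14, 3.14, 3.14, 3.14, 3.14].

### API

Orientations are given as a unit quaternion [w, x, y, z].
In Python, from workcell import manip gives the robot as it stands.
- The arm moves only by the shell command python3 -m handwheel 'ROWS' [FORCE]. ROWS is JSON, a list that holds one entry, the list of rows, each a list of 7 numbers: the shift along the tool's x, y, z in cm, then the turn, a rotation vector about the tool's x, y, z in degrees, then the closure in counts, from 0 (fully open) to 255 (shut). A call has 1 to 8 rows; each row shifts and turns the commanded pose from where the row before left it, along the tool's axes as they then stand; what a row does not reach is not made up. A row lasts 1/10 s, in which the tool goes at most 50 mm and 8.59 degrees, less where a joint would pass 70% of its speed; a pose out of reach is approached as far as the arm can. A call with a gripper value outside its range is refused whole. The fingers move at their own pace and stop on an object; FORCE is the grip in N (left out, the last holds). Time passes only in rows, so rows that do not move let the fingers close. It gives the time, the measured TCP pose, the force, the opening and the grip force at its end, in the units of the state.
- manip.read_state(): the state, without advancing time (a new reading comes with each control period).
- manip.snapshot(name): name is "scene" or "side" or "wrist"; returns the picture (420x560x3 uint8, red, green, blue); there is no depth.
- manip.calibration(name): a dict with "intrinsics" (3x3 intrinsics, pixels), "world_from_camera" (4x4, takes a point from camera to world coordinates); the wrist camera has in their place "mount" (4x4, takes a point from camera to tool coordinates, whose origin is the TCP and whose axes are the flange's). Camera axes: x right, y up, looking along -z (the intrinsics and any distortion apply to the point x, -y, -z); pixel columns grow to the right and rows downward; lengths in m; the calibration is good to about 2 mm. A picture is of the moment at which its call begins: read the wrist's pose just before it. calibration takes no time and is no camera call.
- manip.close_job(): hands the job in; it is judged then, once.
The state is a dict: "t": time; "qpos": joint angles; "joint_velocities": joint speeds; "joint_efforts": joint torques, N m; "position": TCP position; "eef_rot": TCP orientation; "wrist_force": force on the tool from outside, world axes, zero at the start; "torque": the same for the moment, N m; "grip_width": finger opening in m; "grasp_force": force on a finger pad.
Only numpy, scipy, OpenCV 4.12 (cv2) and the standard library are available. Lean on these libraries where they do the work, as an engineer would, in place of code of your own. Each camera call takes 0.05 s, during which the arm holds its last target. There are 200 camera calls.

### The job

Twist the tall red cap on the paint-mixing tub anticlockwise by about a quarter turn, so that its shutter swings away from the guide rings. Then take the orange-handled stirring rod out of its wooden stand and thread it, upright, down through the upper brass ring and on through the lower one in the lid, until its tip is well past the lower ring while the handle still stays clear above the upper ring; finish while still holding the rod there. Leave the bottles, the cup, the brush pot and the palette knife where they are.

Things in the scene. Friction and masses are not known exactly. Their poses are not given: they have to be found in the camera images.
- cap (a joint): turn of the red cap about its upright axis, rad: near 0 (0 to 0.2 at the start) the shutter arm covers the lower ring, it grows anticlockwise seen from above, hard stop at 1.6. Stiff turning (about 0.06 N m), it stays where it is left
- cap_grip (a point): centre of the grip of the round red cap, on its turning axis, 112 mm above the table. The cap is 38 mm across and reaches from 81 to 130 mm above the table; at its foot (81 to 85 mm) a flat red shutter arm 16 mm wide sticks out, ending in a 32 mm disc whose centre is 90 mm from the axis. The cap sits on a tub (120 x 180 x 64 mm with lid) fixed to the table; its axis is 90 mm to the side of the guide rings. Nothing on the station is taller than 136 mm
- guide_top (a point): centre of the mouth (upper face) of the upper brass guide ring, 136 mm above the table; bore 18 mm, outside 32 mm, 16 mm tall (from 120 to 136 mm). A level aluminium arm (top 134 mm above the table) holds it from a post 77 mm away, on the side away from the cap
- guide_low (a point): centre of the mouth (upper face) of the lower brass guide ring in the tub's lid, 80 mm above the table, exactly below the upper one; bore 18 mm, outside 32 mm, 22 mm tall (from 58 to 80 mm). Below it the tub is empty down to 10 mm above the table
- rod_handle (a point): centre of the rod's upright round orange handle, 24 mm across and 50 mm tall; z points up along the rod. Below the handle a plain steel rod 12 mm across reaches 110 mm further down (the tip is 135 mm below this point). The handle does not fit through the rings. Mass about 0.12 kg, loose
- rod_tip (a point): lower end of the steel rod, chamfered to 8 mm across over the last 8 mm; at the start it stands 40 mm deep in the stand's hole
- stand: wooden block 70 x 70 x 52 mm fixed to the table, with an upright 13.5 mm hole in the middle, 40 mm deep, in which the rod stands; origin under its centre
- paint_cup: loose white plastic paint cup, open, 76 mm across, 80 mm high, a bystander that may stand in either of the two areas where the stand can be; origin under its centre
- yellow_bottle: loose yellow paint bottle with orange cap, 56 mm across, 130 mm high, a bystander; origin under its centre
- white_bottle: loose white paint bottle with a blue label, 56 mm across, 130 mm high, a bystander; origin under its centre
- red_bottle: loose red paint bottle, 56 mm across, 120 mm high, a bystander; origin under its centre
- brush_pot: loose blue pot with three brushes, 76 mm across, about 225 mm high with the brushes, a bystander; origin under its centre
- palette_knife: loose palette knife 200 mm long lying flat, a bystander; origin under its middle

How it is judged:
By the outcome, as a careful person would: the job done as asked, in the order asked, and still so for the second after the job is handed in, while the arm keeps its last pose, push and grip.
It also fails if it takes over 72 s, if anything falls off the work surface, if the arm or the gripper's body presses on something with over 40 N, if the wrist force passes 120 N, or if a joint passes its speed limit or range.

## Working session

There is one attempt and no reset: what is moved stays moved. The work goes in short steps, Python scripts to look and compute and a shell command to move; the robot and the scene stay as the last step left them, time stands still between calls to the robot, and variables do not carry over. Pictures are saved under pics/ and viewed, at most 12 in all, crops included, and the job is handed in when it is done.

```bash
mkdir -p pics; python3 - <<'E'
from workcell import manip
import cv2,numpy as np
s=manip.read_state();print({k:np.round(v,3).tolist() for k,v in s.items()})
for n in("scene","side","wrist"):
    im=manip.snapshot(n);cv2.imwrite(f"pics/{n}0.png",im[:,:,::-1])
    c=manip.calibration(n);print(n,{k:np.round(v,4).tolist() for k,v in c.items()})
E
```

```text
{'t': 0.0, 'qpos': [-1.328, 0.312, 0.014, 1.513, -0.004, 1.319, -0.027], 'joint_velocities': [-0.001, -0.002, 0.001, -0.002, 0.001, -0.001, 0.0], 'joint_efforts': [-0.0, -37.991, 0.146, -23.058, 0.012, 0.014, -0.0], 'position': [0.154, 0.527, 0.23], 'eef_rot': [-0.0, 0.142, 0.99, -0.001], 'wrist_force': [0.475, -0.63, -0.87], 'torque': [-0.015, -0.024, 0.045], 'grasp_force': 0.0, 'grip_width': 0.085}
scene {'intrinsics': [[403.2034, 0.0, 275.8216], [0.0, 403.2034, 212.0696], [0.0, 0.0, 1.0]], 'world_from_camera': [[-0.7043, -0.6164, 0.3522, 0.98], [0.7099, -0.6088, 0.3541, 0.5295], [-0.0039, 0.4994, 0.8664, 1.2105], [0.0, 0.0, 0.0, 1.0]]}
side {'intrinsics': [[439.3124, 0.0, 290.2666], [0.0, 439.3124, 204.8841], [0.0, 0.0, 1.0]], 'world_from_camera': [[0.997, 0.0601, -0.0481, 0.4838], [-0.0758, 0.66, -0.7474, -0.856], [-0.0132, 0.7489, 0.6626, 0.9543], [0.0, 0.0, 0.0, 1.0]]}
wrist {'intrinsics': [[321.3329, 0.0, 279.9652], [0.0, 321.3329, 207.42], [0.0, 0.0, 1.0]], 'mount': [[0.0005, 0.955, 0.2967, 0.0771], [1.0, -0.0006, 0.0002, -0.0007], [0.0003, 0.2967, -0.955, -0.1431], [0.0, 0.0, 0.0, 1.0]]}
```

View pics/scene0.png

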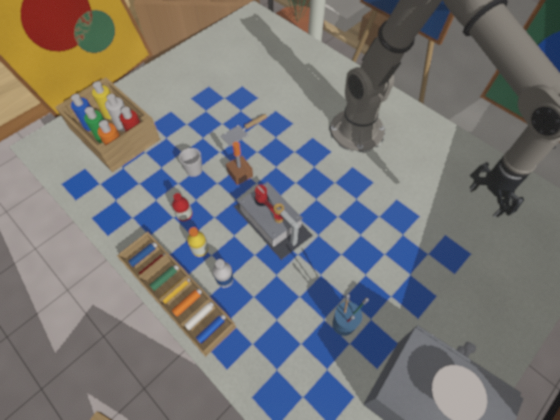

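View pics/side0.png

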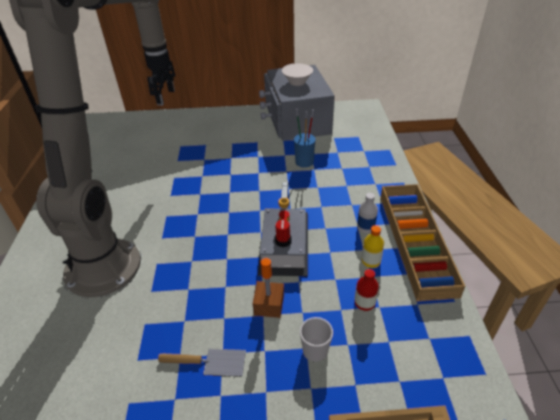

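Scene: red cap ≈(263,195), rings ≈(280,212), rod ≈(237,150). Side: cap ≈(283,230), rod ≈(266,270). Next I'll zoom in on both views.

```bash
python3 - <<'E'
import cv2,numpy as np
a=cv2.imread("pics/scene0.png")[115:255,220:320];b=cv2.imread("pics/side0.png")[180:320,230:330]
cv2.imwrite("pics/z0.png",np.hstack([cv2.resize(i,None,fx=4,fy=4,interpolation=cv2.INTER_CUBIC) for i in(a,b)]))
E
```

```text
(no output)
```

View pics/z0.png

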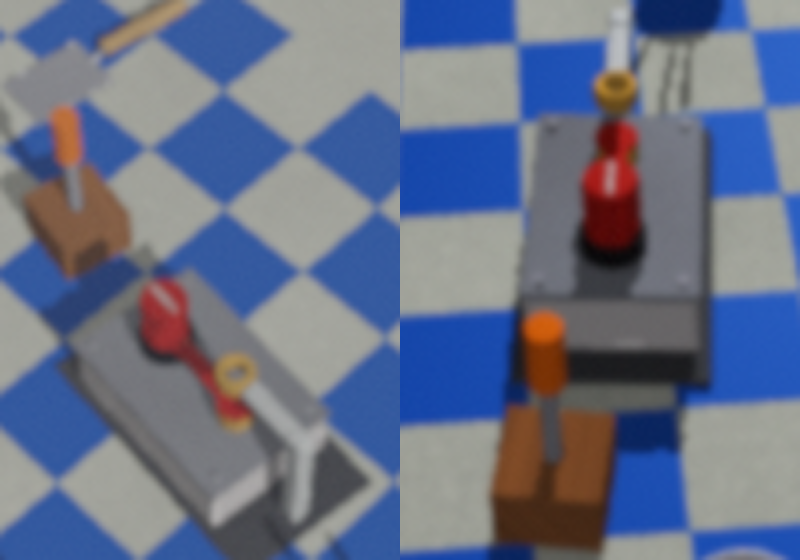

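The zoom (×4) shows the cap top at scene (260,189.5) and side (282.7,223). The upper ring mouth is at (278.8,208) and (283.8,201.8), the handle top at (236.3,143.7) and (266.2,262). The shutter lies under the rings.

```bash
cat > h.py <<'E'
from workcell import manip
import cv2,numpy as np
from scipy.spatial.transform import Rotation as R
def pose():
    s=manip.read_state();T=np.eye(4);T[:3,:3]=R.from_quat(s["eef_rot"],scalar_first=True).as_matrix();T[:3,3]=s["position"];return T,s
def ray(n,uv,z,T=None):
    c=manip.calibration(n);K=np.array(c["intrinsics"]);M=np.array(c["world_from_camera"]) if T is None else T@np.array(c["mount"])
    d=np.linalg.inv(K)@[uv[0],uv[1],1];d=M[:3,:3]@(d*[1,-1,-1]);o=M[:3,3]
    return o+d*(z-o[2])/d[2]
E
python3 - <<'E'
from h import *
print({k:np.round(v,4).tolist() for k,v in manip.calibration("scene").items() if 'dist' in k})
for n,z,a,b in(("cap",.130,(260,189.5),(282.7,223)),("ring",.136,(278.8,208),(283.8,201.8)),("rod",.172,(236.3,143.7),(266.2,262))):
    print(n,ray("scene",a,z).round(4),ray("side",b,z).round(4))
E
```

```text
{}
cap [ 0.5171 -0.0068  0.13  ] [0.5176 0.0019 0.13  ]
ring [0.5264 0.0866 0.136 ] [0.5259 0.0819 0.136 ]
rod [ 0.4647 -0.1709  0.172 ] [ 0.469 -0.17   0.172]
```

```bash
python3 -m handwheel '[[[-3.7,-2.8,-0.5,0,0,0,0],[-3.8,-2.8,-0.5,0,0,0,0],[-3.8,-2.8,-0.5,0,0,0,0],[-3.8,-2.8,-0.5,0,0,0,0],[-3.8,-2.8,-0.5,0,0,0,0],[-3.8,-2.8,-0.5,0,0,0,0],[-3.8,-2.8,0,0,0,0,0],[-3.8,-2.8,0,0,0,0,0]]]' && python3 -m handwheel '[[[-3.8,-2.8,0,0,0,0,0],[-3.8,-2.8,0,0,0,0,0],[-3.8,-2.8,0,0,0,0,0],[-3.8,-2.8,0,0,0,0,0],[-3.2,-2.8,0,0,0,0,0],[0,0,0,0,0,0,0],[0,0,0,0,0,0,0]]]'
python3 - <<'E'
from h import *
T,s=pose();np.save("Tw1",T);im=manip.snapshot("wrist");cv2.imwrite("pics/w1.png",im[:,:,::-1]);print(T.round(3),s["qpos"])
E
```

```text
t: 0.95
position: [0.3832, 0.2261, 0.2614]
eef_rot: [0.0, 0.142, 0.99, 0.0]
wrist_force: [0.2, 0.2, -0.2]
grip_width: 0.085
grasp_force: 0.0
t: 1.65
position: [0.5196, 0.0405, 0.2608]
eef_rot: [-0.001, 0.144, 0.99, -0.0]
wrist_force: [-0.1, 1.3, 0.1]
grip_width: 0.0852
grasp_force: 0.0
[[-0.959  0.284 -0.001  0.52 ]
 [ 0.284  0.959 -0.     0.04 ]
 [ 0.001 -0.001 -1.     0.261]
 [ 0.     0.     0.     1.   ]] [-0.51197198  0.25218771  0.50631984  1.54931471 -0.12343207  1.37331341
  1.28805283]
```

View pics/w1.png

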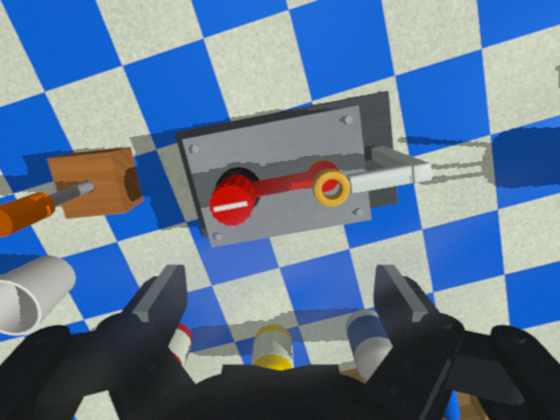

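Wrist: upper ring ≈(332,187), cap top ≈(231,205), rod at far left. Now for a refined ring fit.

```bash
python3 - <<'E'
from h import *
T=np.load("Tw1.npy");im=cv2.imread("pics/w1.png");h=cv2.cvtColor(im,cv2.COLOR_BGR2HSV)
m=cv2.inRange(h,(12,90,90),(32,255,255));m[:,:300]=0;m[:,370:]=0;m[:150]=0;m[230:]=0
p=cv2.findNonZero(m);c,_=cv2.findContours(m,cv2.RETR_CCOMP,cv2.CHAIN_APPROX_NONE)
for k in sorted(c,key=len)[-3:]:
    e=cv2.fitEllipse(k);print("ring",len(k),e,ray("wrist",e[0],.136,T).round(4))
m=cv2.inRange(h,(0,150,60),(8,255,255))|cv2.inRange(h,(172,150,60),(180,255,255));m[:,:200]=0;m[:,258:]=0;m[:160]=0;m[240:]=0
x,y,w,hh=cv2.boundingRect(m);print("cap bbox",x,y,w,hh)
for uv in((231,205),(229.5,207)):print(ray("wrist",uv,.13,T).round(4))
cv2.imwrite("pics/z1.png",np.hstack([cv2.resize(im[150:240,195:275],None,fx=5,fy=5),cv2.resize(im[150:240,300:370],None,fx=5,fy=5)]))
E
```

```text
ring 42 ((326.09686279296875, 182.75486755371094), (37.542877197265625, 48.39393615722656), 157.7030029296875) [0.5151 0.0819 0.136 ]
ring 51 ((330.2851867675781, 187.17135620117188), (16.634199142456055, 20.109718322753906), 54.66558837890625) [0.5199 0.0844 0.136 ]
ring 105 ((330.70037841796875, 187.2174835205078), (36.18916702270508, 37.43732452392578), 143.4536895751953) [0.52   0.0847 0.136 ]
cap bbox 209 174 49 51
[ 0.5123 -0.0038  0.13  ]
[ 0.5137 -0.0057  0.13  ]
```

View pics/z1.png

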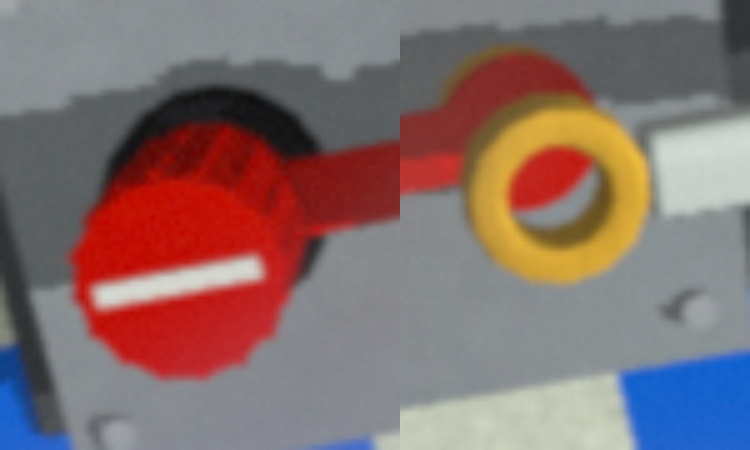

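```bash
python3 -m handwheel '[[[-0.4,-2.2,0,0,0,0,0],[-0.4,-2.2,0,0,0,0,0],[0,0,1.5,0,0,8,0],[0,0,1.5,0,0,8,0],[0,0,1.5,0,0,8,0],[0,0,1.5,0,0,8,0],[0,0,1.5,0,0,8,0],[0,0,1.5,0,0,8,0]]]' && python3 -m handwheel '[[[0,0,1.5,0,0,6,0],[0,0,1.5,0,0,6,0],[0,0,1.5,0,0,0,0],[0,0,1.5,0,0,0,0],[0,0,1.2,0,0,0,0],[0,0,0.7,0,0,0,0],[0,0,0,0,0,0,0],[0,0,0,0,0,0,0]]]'
python3 - <<'E'
from h import *
T,s=pose();print(T.round(3),s["qpos"])
im=manip.snapshot("wrist");im2=manip.snapshot("side")
cv2.imwrite("pics/w2.png",np.hstack([cv2.resize(im[:,:,::-1],(480,360)),cv2.resize(im2[180:300,240:340,::-1],(300,360))]))
E
```

```text
t: 2.5
position: [0.5144, -0.0, 0.1706]
eef_rot: [-0.001, 0.533, 0.846, 0.001]
wrist_force: [-0.3, 0.2, -0.3]
grip_width: 0.0854
grasp_force: 0.0
t: 3.3
position: [0.5153, -0.0024, 0.0927]
eef_rot: [0.0, 0.618, 0.786, 0.0]
wrist_force: [0.3, 0.3, -0.1]
grip_width: 0.0855
grasp_force: 0.0
[[-0.237  0.971  0.001  0.515]
 [ 0.971  0.237  0.    -0.002]
 [ 0.     0.001 -1.     0.093]
 [ 0.     0.     0.     1.   ]] [-0.53164472  0.41851451  0.65507825  1.82063329 -0.29864287  1.00190209
  0.48396416]
```

View pics/w2.png

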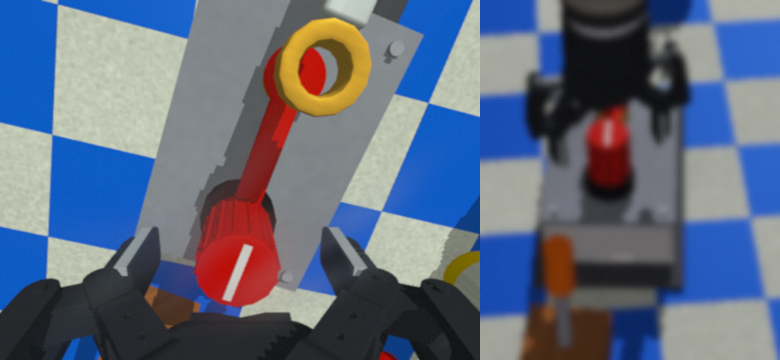

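The cap sits centred between the open fingers, so I'll close.

```bash
python3 -m handwheel '[[[0,0,0,0,0,0,255],[0,0,0,0,0,0,255],[0,0,0,0,0,0,255],[0,0,0,0,0,0,255],[0,0,0,0,0,0,255],[0,0,0,0,0,0,255],[0,0,0,0,0,0,255],[0,0,0,0,0,0,255]]]' 60
```

```text
t: 4.2
position: [0.514, -0.003, 0.0928]
eef_rot: [-0.001, 0.618, 0.786, -0.0]
wrist_force: [-3.6, 0.2, 5.4]
grip_width: 0.0366
grasp_force: 60.0
```

```bash
python3 -m handwheel '[[[0,0,0,0,0,-7,255],[0,0,0,0,0,-7,255],[0,0,0,0,0,-7,255],[0,0,0,0,0,-7,255],[0,0,0,0,0,-7,255],[0,0,0,0,0,-7,255],[0,0,0,0,0,-7,255],[0,0,0,0,0,0,255]]]' 60 && python3 -m handwheel '[[[0,0,0,0,0,-7,255],[0,0,0,0,0,-7,255],[0,0,0,0,0,-7,255],[0,0,0,0,0,-7,255],[0,0,0,0,0,-6,255],[0,0,0,0,0,0,255],[0,0,0,0,0,0,255]]]'
python3 - <<'E'
from h import *
T,s=pose();print(T.round(3),s["qpos"][6],s["torque"])
E
```

```text
t: 5.0
position: [0.5132, -0.0037, 0.0928]
eef_rot: [-0.002, 0.236, 0.972, -0.0]
wrist_force: [-4.8, -1.3, 7.7]
grip_width: 0.0369
grasp_force: 60.5
t: 5.7
position: [0.513, -0.0044, 0.0928]
eef_rot: [-0.002, -0.058, 0.998, -0.001]
wrist_force: [-5.4, -2.8, 6.2]
grip_width: 0.0365
grasp_force: 60.5
[[-0.993 -0.115 -0.004  0.513]
 [-0.115  0.993 -0.001 -0.004]
 [ 0.004 -0.001 -1.     0.093]
 [ 0.     0.     0.     1.   ]] 1.792450580284717 [-0.38886911  0.94698056  0.0957607 ]
```

```bash
python3 -m handwheel '[[[0,0,0,0,0,0,0],[0,0,0,0,0,0,0],[0,0,0,0,0,0,0],[0,0,0,0,0,0,0],[0,0,0,0,0,0,0],[0,0,0,0,0,0,0],[0,0,-1,0,0,0,0],[0,0,-4,0,0,0,0]]]' && python3 -m handwheel '[[[0,0,-4,0,0,0,0],[0,0,-4,0,0,0,0],[0,2.5,-4,0,0,0,0],[0,2.5,0,0,0,0,0],[0,2.5,0,0,0,0,0],[0,0,0,0,0,0,0],[0,0,0,0,0,0,0]]]'
python3 - <<'E'
from h import *
T,s=pose();np.save("Tw2",T);im=manip.snapshot("wrist");cv2.imwrite("pics/w3.png",im[:,:,::-1]);print(T.round(4))
h=cv2.cvtColor(im,cv2.COLOR_RGB2HSV);m=cv2.inRange(h,(14,90,90),(32,255,255))
c,_=cv2.findContours(m,cv2.RETR_CCOMP,cv2.CHAIN_APPROX_NONE)
for k in sorted(c,key=len)[-6:]:
    e=cv2.fitEllipse(k);print("ring",len(k),np.round(e[0]+e[1],1),ray("wrist",e[0],.136,T).round(4))
E
```

```text
t: 6.5
position: [0.5113, -0.0025, 0.1395]
eef_rot: [-0.005, -0.058, 0.998, -0.0]
wrist_force: [-0.4, 1.7, 0.5]
grip_width: 0.0852
grasp_force: 0.0
t: 7.2
position: [0.5062, 0.0718, 0.2628]
eef_rot: [0.0, -0.059, 0.998, -0.0]
wrist_force: [-0.3, -0.9, 1.5]
grip_width: 0.0853
grasp_force: 0.0
[[-9.930e-01 -1.178e-01  6.000e-04  5.062e-01]
 [-1.178e-01  9.930e-01 -5.000e-04  7.180e-02]
 [-6.000e-04 -5.000e-04 -1.000e+00  2.628e-01]
 [ 0.000e+00  0.000e+00  0.000e+00  1.000e+00]]
ring 53 [191.7 323.1  10.3  23.3] [ 6.422e-01 -3.000e-04  1.360e-01]
ring 67 [  6.4 117.4  15.8  27.2] [ 0.4632 -0.1566  0.136 ]
ring 70 [181.6 355.9  13.8  34.2] [ 0.6833 -0.0091  0.136 ]
ring 111 [ 90.2 407.4  22.5  36.6] [ 0.7642 -0.1063  0.136 ]
ring 126 [292.1 210.3  33.4  52.2] [0.5141 0.0833 0.136 ]
ring 396 [ 68.7 113.5  74.9  99. ] [ 0.4542 -0.1062  0.136 ]
```

View pics/w3.png

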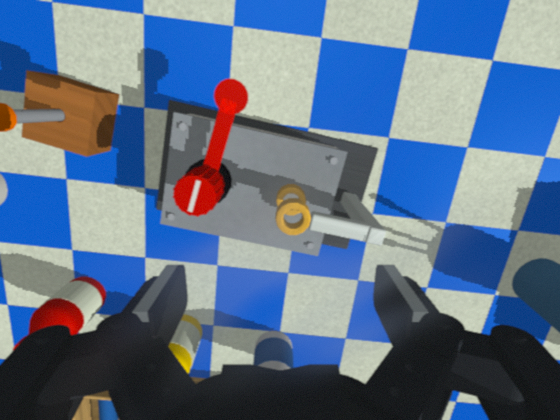

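The shutter now points about 90° away and both rings are open, with the ring mouth at (293.5,215.5). Next I'll move over the rod.

```bash
python3 -m handwheel '[[[1.3,-4,-0.3,0,0,0,0],[1.4,-4.8,-0.3,0,0,0,0],[1.4,-4.8,0,0,0,0,0],[1.3,-5,0,0,0,0,0],[1.3,-5,0,0,0,0,0],[0,0,0,0,0,0,0],[0,0,0,0,0,0,0]]]'
python3 - <<'E'
from h import *
print("ring2",ray("wrist",(293.5,215.5),.136,np.load("Tw2.npy")),"cap2",ray("wrist",(200,195),.13,np.load("Tw2.npy")))
T,s=pose();np.save("Tw3",T);im=manip.snapshot("wrist");cv2.imwrite("pics/w4.png",im[:,:,::-1]);print(T.round(4))
h=cv2.cvtColor(im,cv2.COLOR_RGB2HSV);m=cv2.inRange(h,(5,170,110),(15,255,255))
c,_=cv2.findContours(m,cv2.RETR_CCOMP,cv2.CHAIN_APPROX_NONE)
for k in sorted(c,key=len)[-4:]:print(len(k),cv2.boundingRect(k),np.round(cv2.fitEllipse(k)[0],1))
for u in ((280,207),):print(ray("wrist",u,.172,T))
E
```

```text
t: 7.95
position: [0.4664, -0.1703, 0.2685]
eef_rot: [-0.0, -0.055, 0.999, -0.0]
wrist_force: [1.1, 0.5, -0.4]
grip_width: 0.0855
grasp_force: 0.0
ring2 [0.51875284 0.08514255 0.136     ] cap2 [0.51152688 0.00064963 0.13      ]
[[-9.940e-01 -1.091e-01 -1.000e-04  4.664e-01]
 [-1.091e-01  9.940e-01 -5.000e-04 -1.703e-01]
 [ 1.000e-04 -5.000e-04 -1.000e+00  2.685e-01]
 [ 0.000e+00  0.000e+00  0.000e+00  1.000e+00]]
18 (265, 149, 7, 7) [268.2 152.1]
70 (247, 173, 15, 18) [253.3 180. ]
147 (267, 182, 29, 40) [280.8 202.9]
153 (255, 139, 30, 29) [267.8 152.3]
[ 0.46312965 -0.1708918   0.172     ]
```

View pics/w4.png

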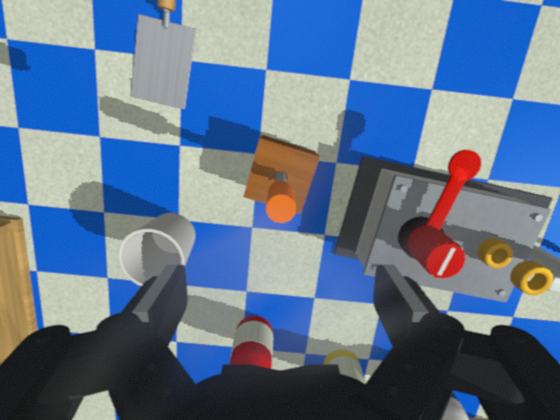

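Handle top at (281,208), so TCP offset is only 3 mm. Descend and grasp.

```bash
python3 -m handwheel '[[[0.3,0,3,0,0,0,0],[0,0,3,0,0,0,0],[0,0,3,0,0,0,0],[0,0,3,0,0,0,0],[0,0,2,0,0,0,0],[0,0,0,0,0,0,0],[0,0,0,0,0,0,255],[0,0,0,0,0,0,255]]]' 40 && python3 -m handwheel '[[[0,0,0,0,0,0,255],[0,0,0,0,0,0,255],[0,0,0,0,0,0,255],[0,0,0,0,0,0,255],[0,0,0,0,0,0,255],[0,0,0,0,0,0,255],[0,0,0,0,0,0,255]]]' 40
```

```text
t: 8.8
position: [0.4661, -0.1673, 0.1297]
eef_rot: [0.001, -0.059, 0.998, -0.0]
wrist_force: [0.2, -0.8, -0.4]
grip_width: 0.0594
grasp_force: 0.0
t: 9.5
position: [0.4655, -0.1683, 0.1293]
eef_rot: [0.001, -0.058, 0.998, -0.001]
wrist_force: [0.3, -2.3, 5.6]
grip_width: 0.0233
grasp_force: 39.3
```

```bash
python3 -m handwheel '[[[0,0,-1,0,0,0,255],[0,0,-2,0,0,0,255],[0,0,-3,0,0,0,255],[0,0,-3,0,0,0,255],[0,0,-3,0,0,0,255],[0,0,-3,0,0,0,255],[0,0,-1,0,0,0,255],[0,0,0,0,0,0,255]]]' 60 && python3 -m handwheel '[[[-1.5,3.5,0,0,0,0,255],[-1.5,3.5,0,0,0,0,255],[-1.5,3.5,0,0,0,0,255],[-1.5,3.5,0,0,0,0,255],[-1.5,3.5,0,0,0,0,255],[-0.6,1.5,0,0,0,0,255],[0,0,0,0,0,0,255],[0,0,0,0,0,0,255]]]'
python3 - <<'E'
from h import *
T,s=pose();np.save("Tw4",T);im=manip.snapshot("wrist");print(T.round(4),s["grip_width"])
cv2.imwrite("pics/w5.png",im[:,:,::-1])
cv2.imwrite("pics/z5.png",cv2.resize(im[130:330,200:460,::-1],(780,600),interpolation=cv2.INTER_CUBIC))
E
```

```text
t: 10.3
position: [0.465, -0.1672, 0.2891]
eef_rot: [0.001, -0.058, 0.998, 0.0]
wrist_force: [0.2, 0.3, -2.2]
grip_width: 0.0228
grasp_force: 59.1
t: 11.1
position: [0.522, 0.0292, 0.2868]
eef_rot: [-0.002, -0.058, 0.998, -0.001]
wrist_force: [-0.1, -1.2, -1.4]
grip_width: 0.0227
grasp_force: 59.1
[[-0.9933 -0.1152 -0.0033  0.522 ]
 [-0.1152  0.9933 -0.0021  0.0292]
 [ 0.0035 -0.0017 -1.      0.2868]
 [ 0.      0.      0.      1.    ]] 0.022712684154711924
```

View pics/z5.png

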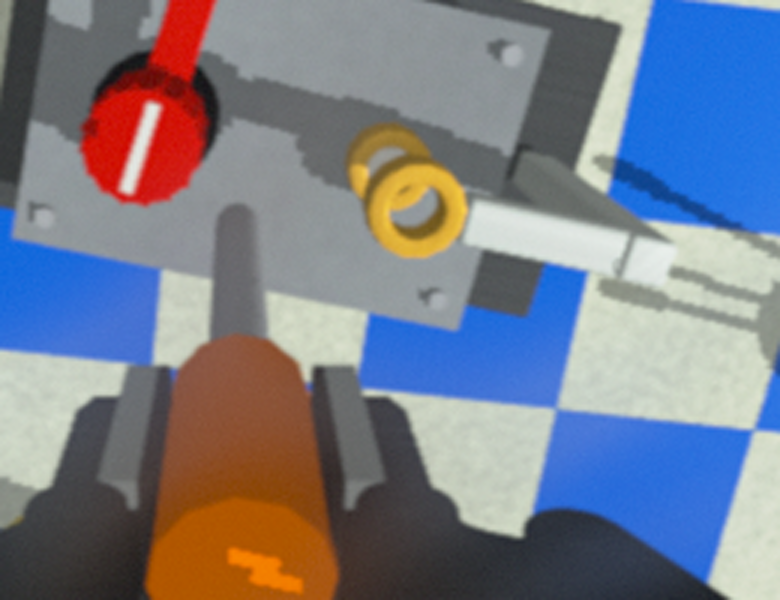

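Ring mouth is at full-image pixel ≈(338.7,199); the rod tip's lower centre is ≈(279,202.3).

```bash
python3 - <<'E'
from h import *
T=np.load("Tw4.npy")
r=ray("wrist",(338.7,199),.136,T);t=ray("wrist",(279,202.3),.170,T);print("ring",r,"tip",t)
L=ray("wrist",(200+(388)/3,130+169/3),.080,T);print("low ring",L)
print("tool delta cm",T[:3,:3].T@((r-t)*[1,1,0])*100)
E
```

```text
ring [0.52054927 0.08467684 0.136     ] tip [0.52058967 0.02778045 0.17      ]
low ring [0.52152807 0.08404789 0.08      ]
tool delta cm [-0.65142896  5.65221308 -0.01170733]
```

```bash
python3 -m handwheel '[[[-0.2,2,0,0,0,0,255],[-0.2,2,0,0,0,0,255],[-0.25,1.65,0,0,0,0,255],[0,0,1,0,0,0,255],[0,0,1,0,0,0,255],[0,0,0,0,0,0,255],[0,0,0,0,0,0,255],[0,0,0,0,0,0,255]]]'
python3 - <<'E'
from h import *
T,s=pose();np.save("Tw5",T);im=manip.snapshot("wrist");a=manip.snapshot("scene");b=manip.snapshot("side");print(T.round(4))
f=lambda i,x,y,w,h,k:cv2.resize(i[y:y+h,x:x+w,::-1],(w*k,h*k),interpolation=cv2.INTER_CUBIC)
cv2.imwrite("pics/z6.png",np.hstack([f(im,230,150,80,100,5),f(a,255,150,40,100,5),f(b,265,150,40,100,5)]))
E
```

```text
t: 11.95
position: [0.5231, 0.0864, 0.2685]
eef_rot: [0.0, -0.057, 0.998, -0.0]
wrist_force: [-0.1, 1.2, -1.4]
grip_width: 0.0226
grasp_force: 59.1
[[-9.934e-01 -1.146e-01  5.000e-04  5.231e-01]
 [-1.146e-01  9.934e-01 -3.000e-04  8.640e-02]
 [-5.000e-04 -3.000e-04 -1.000e+00  2.685e-01]
 [ 0.000e+00  0.000e+00  0.000e+00  1.000e+00]]
```

View pics/z6.png

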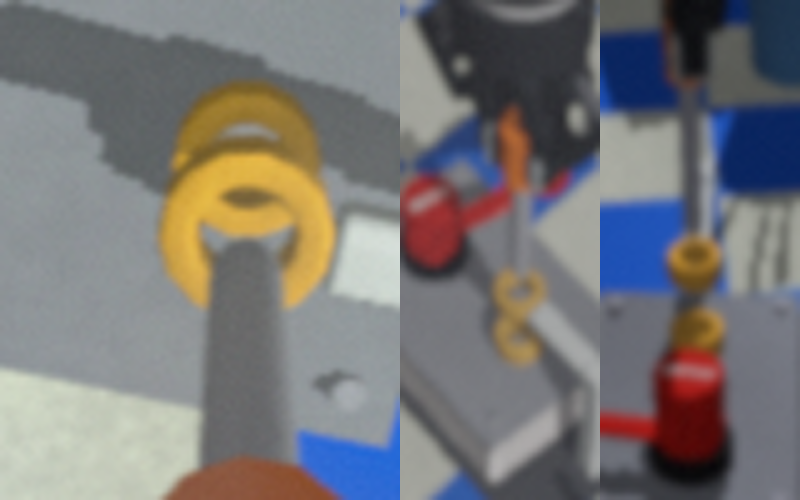

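The tip sits over the upper bore to within about 1 mm in all views, once I allow for its 15 mm height. Lowering in stages and watching the force.

```bash
python3 -m handwheel '[[[0,0.05,1,0,0,0,255],[0,0,1,0,0,0,255],[0,0,1,0,0,0,255],[0,0,1,0,0,0,255],[0,0,1,0,0,0,255],[0,0,0.5,0,0,0,255],[0,0,0,0,0,0,255],[0,0,0,0,0,0,255]]]'
```

```text
t: 12.9
position: [0.523, 0.0881, 0.2135]
eef_rot: [0.0, -0.058, 0.998, 0.0]
wrist_force: [-0.1, -0.0, -2.0]
grip_width: 0.0227
grasp_force: 59.1
```

```bash
python3 -m handwheel '[[[0,0,0.6,0,0,0,255],[0,0,0.6,0,0,0,255],[0,0,0.6,0,0,0,255],[0,0,0.6,0,0,0,255],[0,0,0.6,0,0,0,255],[0,0,0,0,0,0,255]]]'
```

```text
t: 13.5
position: [0.522, 0.088, 0.182]
eef_rot: [-0.001, -0.058, 0.998, -0.0]
wrist_force: [-0.3, -0.6, -1.1]
grip_width: 0.0226
grasp_force: 59.1
```

Inside the lower ring with no contact force. Now the final 2.8 cm.

```bash
python3 -m handwheel '[[[0,0,0.7,0,0,0,255],[0,0,0.7,0,0,0,255],[0,0,0.7,0,0,0,255],[0,0,0.7,0,0,0,255],[0,0,0,0,0,0,255],[0,0,0,0,0,0,255],[0,0,0,0,0,0,255]]]'
python3 - <<'E'
from h import *
T,s=pose();print(T.round(4),s["wrist_force"],s["torque"]);im=manip.snapshot("wrist");a=manip.snapshot("scene");b=manip.snapshot("side")
f=lambda i,x,y,w,h,k:cv2.resize(i[y:y+h,x:x+w,::-1],(w*k,h*k),interpolation=cv2.INTER_CUBIC)
cv2.imwrite("pics/z7.png",np.hstack([f(im,210,150,140,200,3),f(a,245,150,60,200,3),f(b,255,150,60,200,3)]))
E
```

```text
t: 14.2
position: [0.5231, 0.0881, 0.1556]
eef_rot: [0.0, -0.058, 0.998, 0.0]
wrist_force: [0.7, 0.1, -1.1]
grip_width: 0.0226
grasp_force: 59.1
[[-9.932e-01 -1.164e-01  8.000e-04  5.231e-01]
 [-1.164e-01  9.932e-01  2.000e-04  8.810e-02]
 [-8.000e-04  1.000e-04 -1.000e+00  1.556e-01]
 [ 0.000e+00  0.000e+00  0.000e+00  1.000e+00]] [ 0.65368935  0.06857626 -1.07368716] [-0.01349259 -0.07996424 -0.02029063]
```

View pics/z7.png

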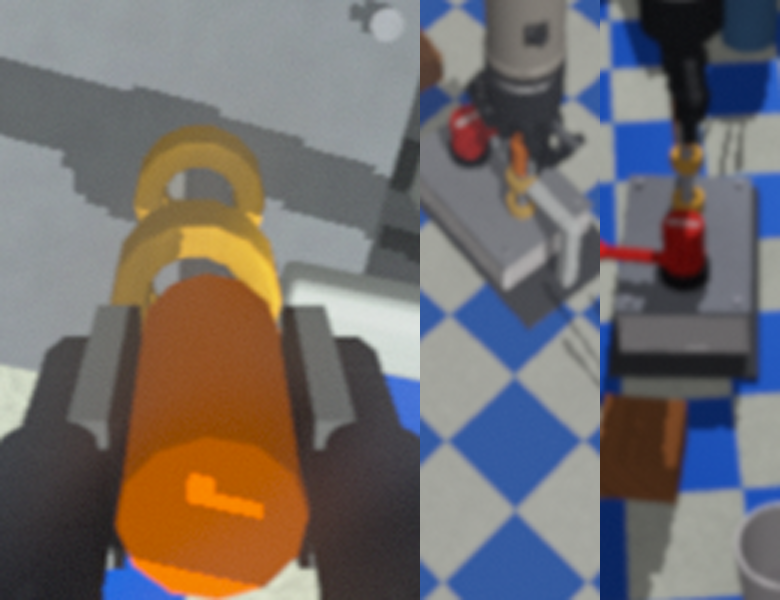

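The rod passes through both rings, the handle is about 12 mm clear of the upper one, and there is no contact load. Handing in.

```bash
python3 -c "
from workcell import manip
print(manip.close_job())"
```

```text
the job is handed in; nothing more can be done
None
```

The cap was turned about 83° anticlockwise, so its shutter is clear of the rings. The rod is held upright through both rings, its tip about 20 mm below the lower ring and its handle about 12 mm above the upper one. I handed the job in at about 14 s; no verdict was shown.

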